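# Close two cartridge caps in the lever press and hold the pressure

### The arm

A 6-joint arm with a two-finger parallel gripper is mounted at the origin on a cart in front of the work surface, level with it; the furniture and walls round the work are solid. World frame = base frame: x ahead of the robot, y to its left, z up, the work surface at z = 0. Lengths are in m, angles in rad, forces in N, time in s.
With the tool pointing down it reaches from about 0.35 to 0.85 m from the base axis. Payload 8.1 kg.
Tool frame: the origin (TCP) lies between the finger pads; the fingertips stand 22 mm ahead of it and the grasp point (between the pads) lies 3 mm ahead of it (robot.tip_reach is the z of the fingertips in the tool frame, in m); z points along the fingers, y is the line along which they close (so a half turn about z gives the same grasp; the last joint's range is limited). The gripper opens to 93 mm and grips with 3 to 60 N. Pads are 15 mm wide; open, the fingers measure 128 mm over their backs; the gripper's body (75 mm by 188 mm) begins 65 mm behind the grasp point.
Start: joints at [-1.325, 0.13, 1.488, -0, 1.523, -0.085], TCP at [0.195, -0.567, 0.241] pointing down, gripper open.
Joint ranges: [-2.96, 2.96], [-0.89, 2.26], [0.02, 2.5], [-1.34, 4.48], [0, 2.73], [-2.66, 2.66]. Speed limits (rad/s): [2.39, 2.39, 2.79, 3.14, 3.14, 3.14].

### API

Orientations are given as [roll, pitch, yaw] about the fixed x, y, z axes, in that order (R = Rz(yaw) Ry(pitch) Rx(roll)).
In Python, from rig import robot, snapshot, sign_off gives the robot as it stands.
- The arm moves only by the tool move_arm, never from a script. Its argument "motion" is a list that holds one entry, the list of rows, each a list of 7 numbers: the closure, from 0 (fully open) to 1 (shut), then the shift along the tool's x, y, z in units of 30 mm (1.0 is 30 mm), then the turn, a rotation vector about the tool's x, y, z in units of 6 degrees (1.0 is 6 degrees). A call has 1 to 5 rows; each row is the pose to reach, as a shift and turn from the pose commanded when the call began, along the tool's axes at that moment; what a row does not reach only later rows make up. A row lasts 1/12 s, in which the tool goes at most 41.7 mm and 7.16 degrees, less where a joint would pass 70% of its speed; a pose out of reach is approached as far as the arm can. A call with a gripper value outside its range is refused whole. The fingers move at their own pace and stop on an object; "squeeze" is the grip in N (left out, the last holds). Time passes only in rows, so rows that repeat a pose let the fingers close. It gives the time, the measured TCP pose, the force, the opening and the grip force at its end, in the units of the state.
- robot.get_state(): the state, without advancing time (a new reading comes with each control period).
- snapshot(name): name is "side" or "top"; returns a dict with "pixels" (400x640x3 uint8, red, green, blue), "intrinsics" (3x3 intrinsics, pixels), "dist_coeffs" ([k1, k2, p1, p2, k3] as OpenCV has them; the pictures are not rectified), "R" (3x3) and "t" (3): a world point X has camera coordinates R X + t. Camera axes: x right, y down, z forward; pixel columns grow to the right and rows downward; lengths in m; the calibration is good to about 2 mm. A picture is of the moment at which its call begins. There is no depth.
- sign_off(): hands the job in; it is judged then, once.
The state is a dict: "time": time; "joint_pos": joint angles; "dq": joint speeds; "joint_torque": joint torques, N m; "ee_pos": TCP position; "tcp_rot": TCP orientation; "ft_force": force on the tool from outside, world axes, zero at the start; "torque": the same for the moment, N m; "width": finger opening in m; "finger_force": force on a finger pad.
Only numpy, scipy, OpenCV 4.12 (cv2) and the standard library are available. Lean on these libraries where they do the work, as an engineer would, in place of code of your own. Each camera call takes 0.05 s, during which the arm holds its last target. There are 200 camera calls.

### The job

Two test cartridges with their caps ajar stand apart in the nest of the cap press: push the left one along the nest until it stands flush against the right one and both are tight against the end stop. Only then pull the raised press lever over and down by its handle bar until the lever is level with the hinge, so that the pad shuts both caps, and keep it there: the lever springs back when let go, so finish while still holding it level. Leave the two specimen cups and the marker where they are.

Things in the scene. Friction and masses are not known exactly. Their poses are not given: they have to be found in the camera images.
- cap_press: Fixed bench press, white base plate 210 x 205 mm. Origin on the bench, below the middle of the place under the pad where the pair of cartridges belongs. x points from the handle side (operator) to the hinge, y left along the nest, z up. A slim notched post at x -55, y -76 mm, 80 mm tall, marks the level position.
- press_lever (a joint): Lever angle in rad: 0 = fully raised, at rest; grows as it is pulled over to the operator and down; 1.40 = level (hold here); 1.50 = end of travel, too far. A yoke of two steel arms, 133 mm over the outside. The return spring takes about 2 to 5 N at the bar; from about 1.34 the pad's springs add to this, about 10 N at 1.40 and 18 N at the end.
- handle_bar (a point): Middle of the handle bar: black, round, 18 mm thick, fixed to the lever, free for 115 mm between the two arms, parallel to the press's y. It swings about lever_hinge at 220 mm: 295 mm above the bench and 73 mm behind the press origin when raised; 78 mm above the bench and 110 mm in front of the origin when level.
- lever_hinge (a point): Middle of the lever's hinge axis, 110 mm behind the press origin and 78 mm above the bench; axis parallel to the press's y.
- press_pad: Rubber-faced pad 34 x 78 mm on two springs under the lever's cross beam, 110 mm from the hinge; its underside is the origin. It covers exactly two cartridges that stand flush against each other and the end stop. It faces the operator when the lever is up.
- cartridge_right: White upright test cartridge with orange cap, body 44 x 38 x 57 mm (x, y, z), 62 mm tall with cap closed; origin in the middle of its underside. Loose in the nest, at or within 2 mm of the end stop. Its x axis points to the rear of the press (cap hinge), y to the left along the nest. Flush and tight, its origin is at y = -19 mm in the press frame.
- cartridge_left: Same cartridge, loose in the nest to the left of the other, 22 to 48 mm of gap between them at the start; 30 g. Flush, its origin is 38 mm to the left of the other's.
- cartridge_right_cap (a joint): Opening of the right cartridge's cap in rad: 0 = shut; hinged at the rear top edge, the front edge lifts 4 mm per 0.1 rad. Moves easily and stays where it is.
- cartridge_left_cap (a joint): The same for the left cartridge's cap.
- cup_a: Specimen cup with white screw lid, 61 mm across, 67 mm tall, bystander on the bench to the right of the press; origin in the middle of its underside.
- cup_b: Specimen cup with yellow screw lid, 61 mm across, 67 mm tall, bystander behind the press; origin in the middle of its underside.
- marker: Marker pen 17 x 135 x 16 mm lying on the bench to the left of the press, bystander; origin in the middle of its underside.
- nest_stop (a point): Foot of the end stop's inner face (34 mm tall), mid-width of the nest: y -38, z 14 mm in the press frame. The nest is a straight aluminium channel running left from it to its open end at y +122; floor 14 mm above the bench, 47 mm wide between a rear fence (22 mm above the floor) and a front lip (8 mm). Nothing is above it while the lever is up.
Things that resemble listed ones, but are neither listed nor needed, are in the scene too. What is shaped like the cartridge_right but grey is not meant.

How it is judged:
On the way, in this order (a step that is already met when the one before it is completed fails the run):
1. the left cartridge stands flush against the right one, the pair tight against the end stop, with the lever still up (y of cartridge_left in the frame of cartridge_right below 0.041 m and y of cartridge_left in the frame of cap_press below 0.0225 m and value of joint press_lever below 0.3 rad), for 0.2 s.
2. the lever is pulled down level and the pad bears on both cartridges (value of joint press_lever above 1.355 rad and contact force between press_pad and cartridge_left above 2 N and contact force between press_pad and cartridge_right above 2 N), for 0.2 s.
At the end, for the whole second after the job is handed in: Fingers still holding the lever, at rest, level within 0.045 rad; pad presses each cartridge over 2 N; both caps shut (under 0.05 rad); cartridges upright, square, within 3 mm of each other and 3.5 mm in all of the end stop; bystanders within 20 mm (marker 30 mm) (all of step 2 and value of joint press_lever below 1.445 rad and velocity of joint press_lever between -0.05 and 0.05 rad/s and contact force between the fingers and cap_press above 1.5 N and value of joint each of cartridge_left_cap, cartridge_right_cap below 0.05 rad and y of cartridge_left in the frame of cartridge_right below 0.041 m and y of cartridge_left in the frame of cap_press below 0.0225 m and angle between the y axis of cartridge_left and the y axis of cap_press, either way round below 0.07 rad and angle between each of cartridge_left, cartridge_right's own z axis and vertical below 0.06 rad and distance of each of cup_a, cup_b from where it was at the start of the episode below 0.02 m and distance of marker from where it was at the start of the episode below 0.03 m); the arm keeps its last pose, push and grip.
It fails at once if a cartridge is tipped over or thrown out of the nest (angle between any of cartridge_left, cartridge_right's own z axis and vertical above 0.35 rad).
It fails at once if a bystander is knocked away (distance of any of cup_a, cup_b from where it was at the start of the episode above 0.03 m or distance of marker from where it was at the start of the episode above 0.04 m).
It also fails if it takes over 58 s, if anything falls off the work surface, if the arm or the gripper's body presses on something with over 40 N, if the wrist force passes 120 N, or if a joint passes its speed limit or range.

## Working session

There is one attempt and no reset: what is moved stays moved. The work goes in short steps, Python scripts to look and compute and a tool call to move; the robot and the scene stay as the last step left them, time stands still between calls to the robot, and variables do not carry over. Pictures are saved under pics/ and viewed, at most 13 in all, crops included, and the job is handed in when it is done.

Besides the shell and the picture viewer there is one more tool, called after ">>>" as name(argument=value, ...), one argument or row to a line, values as JSON. move_arm: Moves the arm, as the interface text tells. Its arguments: {"type":"object","properties":{"motion":{"type":"array","items":{"type":"array","items":{"type":"array","items":{"type":"number"}}}},"squeeze":{"type":"number"}},"required":["motion"]}

```bash
ls; mkdir -p pics
cat > h.py <<'E'
import numpy as np, cv2, pickle
from rig import robot, snapshot, sign_off
def snap(n,f):
    s=snapshot(n); cv2.imwrite(f'pics/{f}.png',s['pixels'][:,:,::-1]); pickle.dump(s,open(f'pics/{f}.pkl','wb')); return s
def ld(f): return pickle.load(open(f'pics/{f}.pkl','rb'))
def ray(s,px):
    K,d,R,t=[np.array(s[k],float) for k in('intrinsics','dist_coeffs','R','t')]
    u=cv2.undistortPoints(np.array([[px]],float),K,d).ravel()
    return -R.T@t, R.T@np.array([u[0],u[1],1])
def atz(s,px,z):
    c,v=ray(s,px); return c+v*(z-c[2])/v[2]
def proj(s,X):
    K,d,R,t=[np.array(s[k],float) for k in('intrinsics','dist_coeffs','R','t')]
    return cv2.projectPoints(np.array(X,float).reshape(-1,3),cv2.Rodrigues(R)[0],t,K,d)[0].reshape(-1,2)
E
python3 - <<'E'
from h import *
for n in('side','top'):
    s=snap(n,n+'0'); print(n,-np.array(s['R']).T@s['t'],np.array(s['R'])[2])
print(robot.get_state(), robot.tip_reach)
E
```

```text
pics
side [0.02753779 1.36363889 0.92253478] [ 0.3759086  -0.77113197 -0.51385621]
top [0.40739647 0.2764304  1.52236948] [ 0.12587071  0.02082942 -0.99182796]
{'time': 0.1, 'joint_pos': array([-1.32537319e+00,  1.31086554e-01,  1.48916725e+00, -7.26478642e-06,
        1.52300536e+00, -8.54041796e-02]), 'dq': array([ 0.0010795 , -0.00231096, -0.00517549, -0.00022224, -0.00016971,
        0.00121863]), 'joint_torque': array([ 6.07994389e-04, -5.61344433e+01, -4.93094265e+01,  7.70585239e-02,
        2.92923313e-02, -8.30971908e-05]), 'ee_pos': array([ 0.19479492, -0.56699266,  0.23969349]), 'tcp_rot': array([-3.13993160e+00, -1.34924193e-04,  3.30827560e-01]), 'ft_force': array([ 0.19492238, -0.56863505,  0.56851271]), 'torque': array([-0.01221282,  0.02161689, -0.00824498]), 'finger_force': 0.0, 'width': 0.09290087627204659} 0.022
```

View pics/top0.png

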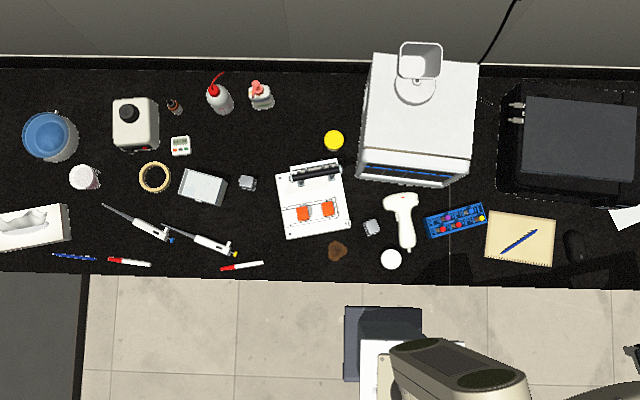

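View pics/side0.png

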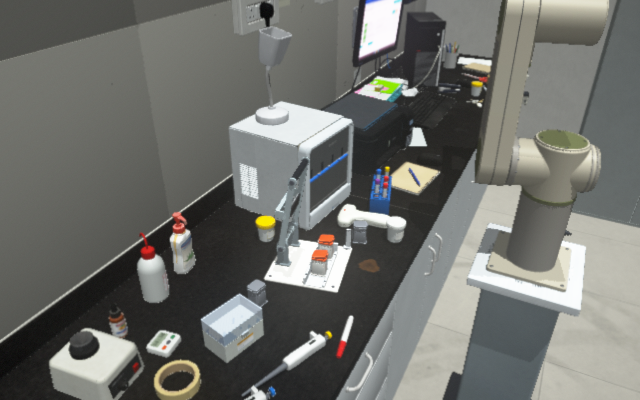

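The top view shows the press at about (313,200), with orange caps at (302,213) and (328,209). The grey look-alikes are at (247,183) and (372,228). Cup_b is at (334,140), cup_a at (391,259) and the marker near (240,266). I'll enlarge the press area in both views.

Run:
```python
from h import *
a=ld('top0')['pixels'][150:250,265:365,::-1]; b=ld('side0')['pixels'][150:300,255:405,::-1]
a=cv2.resize(a,(600,600),interpolation=cv2.INTER_CUBIC); b=cv2.resize(b,(600,600),interpolation=cv2.INTER_CUBIC)
cv2.imwrite('pics/ca.png',a);cv2.imwrite('pics/cb.png',b)
```

```text
(no output)
```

View pics/ca.png

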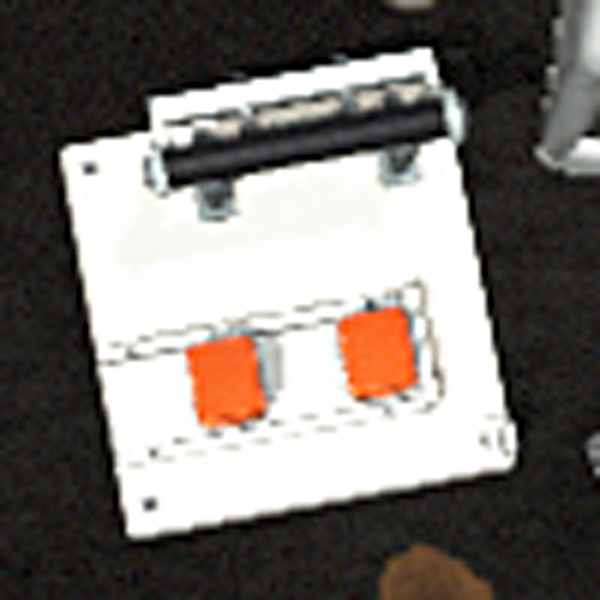

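View pics/cb.png

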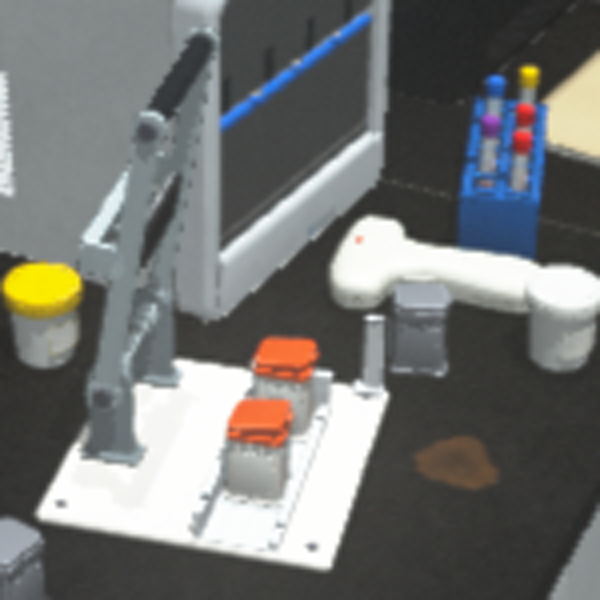

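Two orange-capped white cartridges stand in the nest, at crop pixels (228,380) and (378,352) in the top view. The bar, hinge, post and plate are all visible, so I can fit the press pose.

```bash
cat > fit.py <<'E'
from h import *
from scipy.optimize import least_squares
T,S=ld('top0'),ld('side0')
ct=lambda x,y:(265+x/6-.4,150+y/6-.4); cs=lambda x,y:(255+x/4-.4,150+y/4-.4)
obs=[(T,ct(157,170),(.073,.0665,.295)),(T,ct(455,115),(.073,-.0665,.295)),
(S,cs(150,125),(.073,.0665,.295)),(S,cs(207,42),(.073,-.0665,.295)),(S,cs(100,395),(.110,.0665,.078)),
(S,cs(374,318),(-.055,-.076,.080))]
def W(p,q):
    c,s=np.cos(p[2]),np.sin(p[2]); q=np.atleast_2d(q)
    return np.c_[p[0]+c*q[:,0]-s*q[:,1],p[1]+s*q[:,0]+c*q[:,1],q[:,2]]
f=lambda p:np.concatenate([proj(s,W(p,q))[0]-px for s,px,q in obs])
r=least_squares(f,[.6,.3,0],loss='soft_l1'); p=r.x
if __name__=='__main__':
    print(p,f(p).reshape(-1,2).round(1))
    inv=lambda w:((w-np.r_[p[:2],0])[:2]@np.array([[np.cos(p[2]),-np.sin(p[2])],[np.sin(p[2]),np.cos(p[2])]]))
    for n,x,y,z in[('pl',62,150,.008),('fl',133,538,.008),('fr',515,465,.008)]: print(n,inv(atz(T,ct(x,y),z)))
    for n,x,y in [('Lc',228,380),('Rc',378,352),('L nearleft',206,428),('L fr',265,415),('R fl',350,400),('R fr',418,388)]: print(n,inv(atz(T,ct(x,y),.08)))
    for n,pix in [('cup_a',(391,259)),('cup_b',(334,140))]: print(n,atz(T,pix,.067),inv(atz(T,pix,.067)))
    print('marker',atz(T,(220,271),.01),atz(T,(263,262),.01))
    print(W(p,[[-.11,0,.078],[.073,0,.295],[0,.019,0],[.0,.11,0]]))
E
python3 fit.py
```

```text
[0.54165374 0.29180739 0.20245039] [[-1.2 -0. ]
 [-0.1  0.2]
 [-0.7  0.3]
 [-0.4 -1.2]
 [ 0.8 -0.7]
 [ 0.9 -0.8]]
pl [0.14029278 0.12351961]
fl [-0.06862144  0.12040029]
fr [-0.06592551 -0.08261289]
Lc [-0.00240624  0.0553202 ]
Rc [-0.00169932 -0.02098911]
L nearleft [-0.02416019  0.07022477]
L fr [-0.02290461  0.04010245]
R fl [-0.02293489 -0.00298545]
R fr [-0.02296184 -0.03746523]
cup_a [0.3983921  0.07785829 0.067     ] [-0.18335459 -0.18077393]
cup_b [0.75724462 0.25641778 0.067     ] [ 0.20407204 -0.07801576]
marker [0.34587811 0.60045315 0.01      ] [0.37761279 0.46736713 0.01      ]
[[0.43390029 0.26968966 0.078     ]
 [0.61316285 0.30648552 0.295     ]
 [0.5378334  0.31041935 0.        ]
 [0.51953601 0.39956084 0.        ]]
```

```bash
cat > go.py <<'E'
# usage: go.py px py z yaw_off(deg) [w]: needed shift (units) & turn to press-frame target (or world if w)
from fit import *
from scipy.spatial.transform import Rotation as Ro
import sys
a=[float(v) for v in sys.argv[1:5]]
st=robot.get_state(); R=Ro.from_euler('xyz',st['tcp_rot'])
t=np.array(a[:3]) if len(sys.argv)>5 else W(p,a[:3])[0]
Rt=Ro.from_euler('xyz',[np.pi,0,p[2]+np.radians(a[3])])
cur=np.array(st['ee_pos']); c,s=np.cos(p[2]),np.sin(p[2]); d=cur-np.r_[p[:2],0]
print('t',round(st['time'],2),'press xyz',(np.r_[c*d[0]+s*d[1],-s*d[0]+c*d[1],d[2]]*1e3).round(1),'shift',(R.inv().apply(t-cur)/.03).round(2),'turn',(np.degrees((R.inv()*Rt).as_rotvec())/6).round(2),'j',np.round(st['joint_pos'],2),'F',np.round(st['ft_force'],1))
E
python3 go.py .38 -.25 .26 0 w
python3 - <<'E'
from fit import *
print('box front bottom',atz(T,(357,180),0),atz(T,(470,187),0))
print('box top',[atz(T,(372,53),h).round(2) for h in(.25,.3,.35)])
print('box front top S', [ (h,atz(S,(297.5,124),h).round(2)) for h in (.25,.3,.35)],atz(S,(308,229),0))
E
```

```text
t 0.1 press xyz [-512.5 -771.5  239.7] shift [ 9.27 -7.99 -0.66] turn [-0.02 -0.    1.23] j [-1.33  0.13  1.49 -0.    1.52 -0.09] F [ 0.2 -0.6  0.6]
box front bottom [0.64472362 0.17917506 0.        ] [ 0.63145356 -0.18012087  0.        ]
box top [array([0.96, 0.16, 0.25]), array([0.94, 0.16, 0.3 ]), array([0.92, 0.17, 0.35])]
box front top S [(0.25, array([ 0.82, -0.06,  0.25])), (0.3, array([0.76, 0.04, 0.3 ])), (0.35, array([0.7 , 0.15, 0.35]))] [0.66432699 0.16037543 0.        ]
```

>>> move_arm(
  motion=[
    [[0.5, 1.0, -0.85, -0.1, 0, 0, 0.3], [1, 2.0, -1.7, -0.2, 0, 0, 0.6], [1, 3.0, -2.6, -0.3, 0, 0, 0.9], [1, 4.0, -3.45, -0.4, 0, 0, 1.2], [1, 5.0, -4.3, -0.5, 0, 0, 1.2]],
  ],
)

```text
time: 0.52
ee_pos: [0.2952, -0.3949, 0.2552]
tcp_rot: [-3.141, 0.0, 0.202]
ft_force: [0.4, 0.3, -0.4]
width: 0.0646
finger_force: 0.0
```

>>> move_arm(
  motion=[
    [[1, 1.0, -0.8, 0, 0, 0, 0], [1, 2.0, -1.6, 0, 0, 0, 0], [1, 3.0, -2.4, 0, 0, 0, 0], [1, 4.0, -3.2, 0, 0, 0, 0], [1, 4.5, -3.6, 0, 0, 0, 0]],
  ],
)

```text
time: 0.93
ee_pos: [0.4068, -0.2602, 0.2554]
tcp_rot: [-3.14, -0.001, 0.207]
ft_force: [0.4, -1.3, 0.0]
width: 0.0312
finger_force: 0.0
```

```bash
python3 go.py -.05 .11 .24 0
```

```text
t 0.93 press xyz [-243.1 -513.6  255.4] shift [  6.54 -20.76   0.54] turn [-0.01 -0.01  0.05] j [-0.68 -0.2   1.78  0.    1.56  0.69] F [ 0.4 -1.3  0. ]
```

>>> move_arm(
  motion=[
    [[1, 0.4, -1.3, 0, 0, 0, 0], [1, 0.8, -2.6, 0, 0, 0, 0], [1, 1.2, -3.9, 0, 0, 0, 0], [1, 1.6, -5.2, 0, 0, 0, 0], [1, 2.0, -6.5, 0, 0, 0, 0]],
  ],
)

```text
time: 1.35
ee_pos: [0.4236, -0.0585, 0.2553]
tcp_rot: [-3.141, 0.0, 0.205]
ft_force: [1.9, -0.0, 0.5]
width: 0.0008
finger_force: 0.0
```

>>> move_arm(
  motion=[
    [[1, 0.4, -1.3, 0, 0, 0, 0], [1, 0.8, -2.6, 0, 0, 0, 0], [1, 1.2, -3.9, 0, 0, 0, 0], [1, 1.6, -5.2, 0, 0, 0, 0], [1, 2.0, -6.5, 0, 0, 0, 0]],
  ],
)

```text
time: 1.77
ee_pos: [0.4426, 0.1449, 0.2555]
tcp_rot: [3.142, -0.0, 0.205]
ft_force: [1.6, 0.1, -0.0]
width: 0.0006
finger_force: 0.0
```

>>> move_arm(
  motion=[
    [[1, 0.4, -1.3, 0, 0, 0, 0], [1, 0.8, -2.6, 0, 0, 0, 0], [1, 1.2, -3.9, 0, 0, 0, 0], [1, 1.6, -5.2, 0, 0, 0, 0], [1, 2.0, -6.5, 0, 0, 0, 0]],
  ],
)

```text
time: 2.18
ee_pos: [0.4616, 0.348, 0.2551]
tcp_rot: [3.141, 0.001, 0.205]
ft_force: [0.7, -0.5, -0.3]
width: 0.0006
finger_force: 0.0
```

```bash
python3 go.py 0 .107 .15 0
```

```text
t 2.18 press xyz [-67.1  71.1 255.1] shift [ 2.24 -1.19  3.5 ] turn [0.   0.   0.03] j [ 0.56  0.07  1.53 -0.    1.55  1.92] F [ 0.7 -0.5 -0.3]
```

>>> move_arm(
  motion=[
    [[1, 0.6, -0.5, 0, 0, 0, 0], [1, 1.2, -0.9, 0.5, 0, 0, 0], [1, 1.7, -0.9, 1.6, 0, 0, 0], [1, 2.0, -0.9, 2.6, 0, 0, 0], [1, 2.0, -0.9, 2.6, 0, 0, 0]],
  ],
)

```text
time: 2.6
ee_pos: [0.5128, 0.3826, 0.1689]
tcp_rot: [3.137, 0.011, 0.205]
ft_force: [-0.8, -1.0, -1.1]
width: 0.0004
finger_force: 0.0
```

```bash
python3 go.py 0 .107 .055 0
python3 - <<'E'
from h import *
a=snap('top','t1')['pixels'][150:250,265:365,::-1]; b=snap('side','s1')['pixels'][170:300,265:395,::-1]
r=lambda q:cv2.resize(q,(400,400),interpolation=cv2.INTER_CUBIC)
cv2.imwrite('pics/c1.png',np.hstack([r(a),r(b)]))
E
```

```text
t 2.6 press xyz [-10.   94.7 168.9] shift [ 0.38 -0.42  3.79] turn [0.04 0.11 0.03] j [ 0.56  0.29  1.44 -0.    1.43  1.93] F [-0.8 -1.  -1.1]
```

View pics/c1.png

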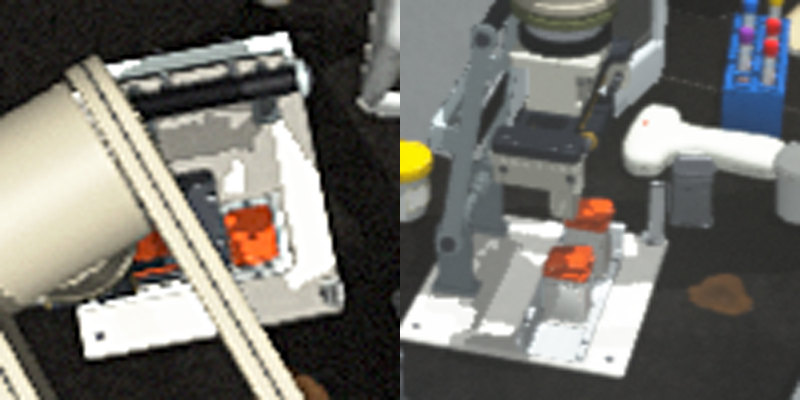

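```bash
python3 - <<'E'
from h import *
s=ld('s1'); x=np.array([.515,.385,.147]); print((proj(s,[x,x+[0,0,.06]])-[265,170])*400/130+[400,0])
print(robot.get_state()['ee_pos'])
E
python3 go.py -.012 .107 .055 0
```

```text
[[564.10411367 215.21010965]
 [564.48884276 156.27092031]]
[0.51406073 0.38368278 0.17567725]
t 2.7 press xyz [ -8.6  95.5 175.7] shift [-0.1  -0.39  4.02] turn [0.02 0.04 0.02] j [0.56 0.28 1.44 0.   1.43 1.93] F [0.2 0.3 0.4]
```

>>> move_arm(
  motion=[
    [[1, -0.1, -0.4, 0.3, 0, 0, 0], [1, -0.1, -0.4, 1.4, 0, 0, 0], [1, -0.1, -0.4, 2.5, 0, 0, 0], [1, -0.1, -0.4, 3.2, 0, 0, 0], [1, -0.1, -0.4, 3.2, 0, 0, 0]],
  ],
)

```text
time: 3.12
ee_pos: [0.5069, 0.395, 0.0779]
tcp_rot: [3.14, 0.005, 0.206]
ft_force: [-0.3, 0.3, -0.1]
width: 0.0004
finger_force: 0.0
```

```bash
python3 go.py -.012 .055 .058 0
python3 - <<'E'
from h import *
b=snap('side','s2')['pixels'][170:300,265:395,::-1]
cv2.imwrite('pics/c2.png',cv2.resize(b,(500,500),interpolation=cv2.INTER_CUBIC))
E
```

```text
t 3.12 press xyz [-13.3 108.   77.9] shift [0.04 1.77 0.67] turn [0.02 0.05 0.03] j [0.58 0.37 1.51 0.   1.26 1.95] F [-0.3  0.3 -0.1]
```

View pics/c2.png

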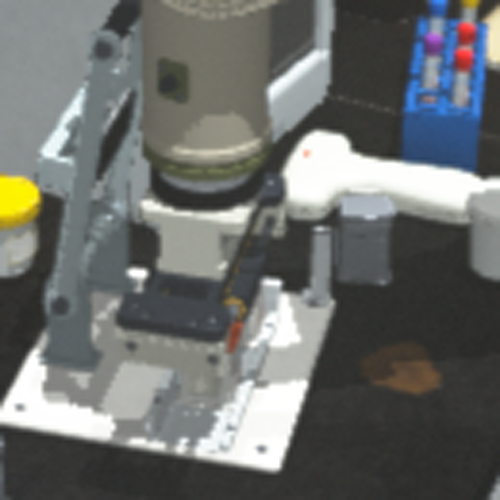

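>>> move_arm(
  motion=[
    [[1, 0, 0, 0.4, 0, 0, 0], [1, 0, 0, 0.75, 0, 0, 0], [1, 0, 0.2, 0.75, 0, 0, 0], [1, 0, 0.4, 0.75, 0, 0, 0], [1, 0, 0.5, 0.75, 0, 0, 0]],
  ],
)

```text
time: 3.58
ee_pos: [0.5137, 0.3803, 0.0599]
tcp_rot: [-3.142, -0.001, 0.205]
ft_force: [0.4, 0.0, 0.2]
width: 0.0006
finger_force: 0.1
```

>>> move_arm(
  motion=[
    [[1, 0, 0.15, 0, 0, 0, 0], [1, 0, 0.3, 0, 0, 0, 0], [1, 0, 0.45, 0, 0, 0, 0], [1, 0, 0.6, 0, 0, 0, 0], [1, 0, 0.75, 0, 0, 0, 0]],
  ],
)

```text
time: 4.0
ee_pos: [0.5178, 0.3585, 0.0594]
tcp_rot: [-3.141, -0.0, 0.205]
ft_force: [0.4, -0.0, -0.2]
width: 0.0003
finger_force: 0.2
```

```bash
python3 go.py -.012 .055 .056 0
```

```text
t 4.0 press xyz [-9.9 70.2 59.4] shift [-0.07  0.5   0.11] turn [-0.   -0.    0.02] j [0.52 0.36 1.56 0.   1.22 1.89] F [ 0.4 -0.  -0.2]
```

>>> move_arm(
  motion=[
    [[1, 0, 0.1, 0, 0, 0, 0], [1, 0, 0.2, 0, 0, 0, 0], [1, 0, 0.3, 0, 0, 0, 0], [1, 0, 0.35, 0, 0, 0, 0], [1, 0, 0.35, 0, 0, 0, 0]],
  ],
)

```text
time: 4.42
ee_pos: [0.5198, 0.3484, 0.0591]
tcp_rot: [3.141, 0.0, 0.205]
ft_force: [1.1, 0.5, 0.0]
width: 0.0004
finger_force: 0.0
```

```bash
python3 go.py -.012 .055 .056 0
```

```text
t 4.42 press xyz [-10.   59.8  59.1] shift [-0.07  0.16  0.1 ] turn [0.   0.   0.02] j [ 0.51  0.35  1.58 -0.    1.22  1.87] F [1.1 0.5 0. ]
```

>>> move_arm(
  motion=[
    [[1, 0, 0.05, 0, 0, 0, 0], [1, 0, 0.1, 0, 0, 0, 0], [1, 0, 0.15, 0, 0, 0, 0], [1, 0, 0.15, 0, 0, 0, 0]],
  ],
)

```text
time: 4.75
ee_pos: [0.5207, 0.3441, 0.0591]
tcp_rot: [3.141, 0.0, 0.205]
ft_force: [-0.9, 0.2, -0.6]
width: 0.0006
finger_force: 0.0
```

>>> move_arm(
  motion=[
    [[1, 0, 0.03, 0, 0, 0, 0], [1, 0, 0.06, 0, 0, 0, 0], [1, 0, 0.06, 0, 0, 0, 0]],
  ],
)

```text
time: 5.0
ee_pos: [0.5211, 0.3424, 0.0591]
tcp_rot: [3.142, -0.0, 0.205]
ft_force: [0.1, 0.9, -0.1]
width: 0.0008
finger_force: 0.0
```

```bash
python3 go.py -.012 .055 .056 0;  python3 - <<'E'
from h import *
b=snap('side','s3')['pixels'][200:280,285:365,::-1]; a=snap('top','t3')['pixels'][170:250,280:360,::-1]
r=lambda q:cv2.resize(q,(400,400),interpolation=cv2.INTER_CUBIC)
cv2.imwrite('pics/c3.png',np.hstack([r(a),r(b)]))
E
```

```text
t 5.0 press xyz [-10.   53.7  59.1] shift [-0.07 -0.04  0.1 ] turn [ 0.   -0.    0.03] j [ 0.5   0.34  1.58 -0.    1.21  1.86] F [ 0.1  0.9 -0.1]
```

View pics/c3.png

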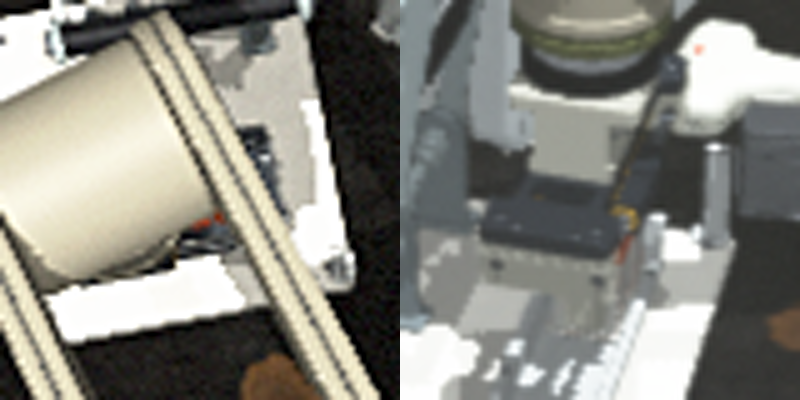

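The gripper hides the contact, so I'll go on by force in small steps.

>>> move_arm(
  motion=[
    [[1, 0, 0.03, 0, 0, 0, 0], [1, 0, 0.06, 0, 0, 0, 0], [1, 0, 0.06, 0, 0, 0, 0]],
  ],
)

```text
time: 5.35
ee_pos: [0.5214, 0.3407, 0.0591]
tcp_rot: [-3.142, 0.0, 0.205]
ft_force: [-0.5, -0.5, -0.1]
width: 0.0004
finger_force: 0.2
```

>>> move_arm(
  motion=[
    [[1, 0, 0.03, 0, 0, 0, 0], [1, 0, 0.05, 0, 0, 0, 0], [1, 0, 0.05, 0, 0, 0, 0]],
  ],
)

```text
time: 5.6
ee_pos: [0.5216, 0.3404, 0.0596]
tcp_rot: [-3.14, -0.001, 0.205]
ft_force: [-2.4, 5.3, 1.5]
width: 0.0005
finger_force: 2.7
```

>>> move_arm(
  motion=[
    [[1, 0, 0.02, 0, 0, 0, 0], [1, 0, 0.02, 0, 0, 0, 0], [1, 0, 0.02, 0, 0, 0, 0], [1, 0, 0.02, 0, 0, 0, 0]],
  ],
)

```text
time: 5.93
ee_pos: [0.5217, 0.3403, 0.0598]
tcp_rot: [-3.139, -0.001, 0.206]
ft_force: [-2.1, 6.7, 1.9]
width: 0.0006
finger_force: 3.6
```

>>> move_arm(
  motion=[
    [[1, 0, -0.15, 0, 0, 0, 0], [1, 0, -0.4, 0, 0, 0, 0], [1, -0.1, -0.8, -0.8, 0, 0, 0], [0.7, -0.3, -1.0, -2.0, 0, 0, 0], [0.5, -0.8, -1.0, -3.2, 0, 0, 0]],
  ],
)

```text
time: 6.35
ee_pos: [0.4915, 0.3637, 0.1546]
tcp_rot: [3.141, 0.003, 0.205]
ft_force: [1.4, 0.4, 0.5]
width: 0.0095
finger_force: 0.0
```

```bash
python3 go.py -.08 .0 .24 90;python3 go.py -.08 .0 .24 -90
```

```text
t 6.35 press xyz [-34.7  80.5 154.6] shift [-1.52  2.68 -2.84] turn [-1.000e-02  3.000e-02 -1.497e+01] j [ 0.55  0.22  1.55 -0.    1.38  1.92] F [1.4 0.4 0.5]
t 6.35 press xyz [-34.7  80.5 154.6] shift [-1.52  2.68 -2.84] turn [3.000e-02 1.000e-02 1.503e+01] j [ 0.55  0.22  1.55 -0.    1.38  1.92] F [1.4 0.4 0.5]
```

>>> move_arm(
  motion=[
    [[0.5, -0.6, 0.2, -1.0, 0, 0, -1.1], [0.4, -1.2, 0.6, -2.0, 0, 0, -2.2], [0.4, -1.7, 1.0, -2.9, 0, 0, -3.3], [0.4, -1.8, 1.4, -4.0, 0, 0, -4.4], [0.4, -1.8, 1.8, -5.2, 0, 0, -5.5]],
  ],
)

```text
time: 6.77
ee_pos: [0.4487, 0.2987, 0.3117]
tcp_rot: [-3.141, 0.002, 0.788]
ft_force: [1.5, -0.3, 0.7]
width: 0.0426
finger_force: 0.0
```

>>> move_arm(
  motion=[
    [[0.4, 0, 0, -0.5, 0, 0, -1.1], [0.4, 0, 0, -1.0, 0, 0, -2.2], [0.4, 0, 0, -1.4, 0, 0, -3.3], [0.4, 0, 0, -1.4, 0, 0, -4.4], [0.4, 0, 0, -1.4, 0, 0, -5.5]],
  ],
)

```text
time: 7.18
ee_pos: [0.4508, 0.2996, 0.3545]
tcp_rot: [3.14, -0.001, 1.362]
ft_force: [0.5, 0.7, -0.2]
width: 0.0558
finger_force: 0.0
```

>>> move_arm(
  motion=[
    [[0.4, 0, 0, 0, 0, 0, -1.1], [0.4, 0, 0, 0, 0, 0, -2.2], [0.4, 0, 0, 0, 0, 0, -3.3], [0.4, 0, 0, 0, 0, 0, -4.0], [0.4, 0, 0, 0, 0, 0, -4.0]],
  ],
)

```text
time: 7.6
ee_pos: [0.4503, 0.2994, 0.353]
tcp_rot: [-3.141, 0.0, 1.779]
ft_force: [-0.5, 0.6, -0.5]
width: 0.0558
finger_force: 0.0
```

```bash
python3 go.py .073 .0 .355 90
python3 - <<'E'
from h import *
b=snap('side','s4')['pixels'][130:290,230:390,::-1]; a=snap('top','t4')['pixels'][150:250,270:370,::-1]
r=lambda q:cv2.resize(q,(400,400),interpolation=cv2.INTER_CUBIC)
cv2.imwrite('pics/c4.png',np.hstack([r(a),r(b)]))
E
```

```text
t 7.6 press xyz [-88.   25.8 353. ] shift [-0.89  5.36 -0.07] turn [-0.    0.    0.06] j [ 0.49 -0.05  1.47 -0.    1.72  0.28] F [-0.5  0.6 -0.5]
```

View pics/c4.png

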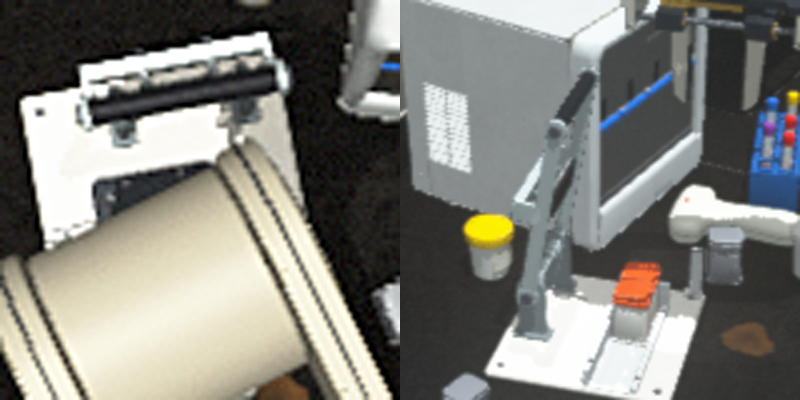

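Both cartridges now stand adjacent at side crop (635,290), and the lever is still up. Next I'll move over the bar.

>>> move_arm(
  motion=[
    [[0.3, -0.2, 1.2, 0, 0, 0, 0], [0.3, -0.4, 2.4, 0, 0, 0, 0], [0.3, -0.6, 3.6, 0, 0, 0, 0], [0.3, -0.8, 4.8, 0, 0, 0, 0], [0.3, -0.9, 5.35, 0, 0, 0, 0]],
  ],
)

```text
time: 8.12
ee_pos: [0.6159, 0.3048, 0.3512]
tcp_rot: [-3.14, 0.001, 1.771]
ft_force: [-0.3, 0.4, -1.5]
width: 0.0653
finger_force: 0.0
```

>>> move_arm(
  motion=[
    [[0.3, 0, 0, 0, 0, 0, 0]],
  ],
)

```text
time: 8.2
ee_pos: [0.6157, 0.3046, 0.3503]
tcp_rot: [-3.139, 0.001, 1.771]
ft_force: [-0.5, 0.4, -0.9]
width: 0.0651
finger_force: 0.0
```

```bash
python3 go.py .073 .0 .298 90
python3 - <<'E'
from h import *
b=snap('side','s5')['pixels'][120:220,250:350,::-1]
cv2.imwrite('pics/c5.png',cv2.resize(b,(500,500),interpolation=cv2.INTER_CUBIC))
E
```

```text
t 8.2 press xyz [ 75.1  -2.4 350.3] shift [ 0.08 -0.06  1.74] turn [-0.02  0.01 -0.02] j [ 0.39  0.36  1.02 -0.    1.76  0.18] F [-0.5  0.4 -0.9]
```

View pics/c5.png

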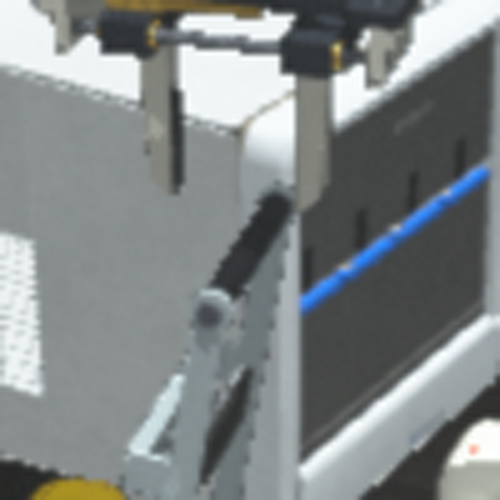

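>>> move_arm(
  motion=[
    [[0.3, 0, 0, 0.8, 0, 0, 0], [0.3, 0, -0.05, 1.5, 0, 0, 0], [0.3, 0.1, -0.05, 1.7, 0, 0, 0], [0.3, 0.1, -0.05, 1.7, 0, 0, 0]],
  ],
)

```text
time: 8.58
ee_pos: [0.6089, 0.3086, 0.2998]
tcp_rot: [-3.137, 0.001, 1.776]
ft_force: [-0.1, 0.1, -0.3]
width: 0.065
finger_force: 0.0
```

>>> move_arm(
  motion=[
    [[0.6, 0, 0, 0, 0, 0, 0], [0.8, 0, 0, 0, 0, 0, 0], [1, 0, 0, 0, 0, 0, 0], [1, 0, 0, 0, 0, 0, 0], [1, 0, 0, 0, 0, 0, 0]],
  ],
  squeeze=15,
)

```text
time: 9.0
ee_pos: [0.6112, 0.3083, 0.3033]
tcp_rot: [3.14, -0.0, 1.776]
ft_force: [0.7, -0.0, -0.7]
width: 0.0368
finger_force: 0.0
```

```bash
python3 go.py .073 .0 .298 90
python3 - <<'E'
import numpy as np
q=np.arange(0,1.41,.1); a=.169+q
P=np.c_[-220*np.sin(a),-220*np.cos(a)]/30
for i in range(0,len(q)-1,5):
    print(q[i],(P[i+1:i+6]-P[i]).round(2).tolist())
E
```

```text
t 9.0 press xyz [ 71.5   2.2 303.3] shift [-0.07  0.05  0.18] turn [ 0.01 -0.    0.02] j [ 0.39  0.35  1.13 -0.    1.67  0.19] F [ 0.7 -0.  -0.7]
0.0 [[-0.72, 0.16], [-1.41, 0.39], [-2.08, 0.69], [-2.72, 1.05], [-3.31, 1.48]]
0.5 [[-0.55, 0.48], [-1.05, 1.02], [-1.5, 1.6], [-1.88, 2.23], [-2.2, 2.88]]
1.0 [[-0.25, 0.69], [-0.44, 1.4], [-0.55, 2.12], [-0.58, 2.85]]
```

>>> move_arm(
  motion=[
    [[1, 0, 0, 0.15, 0, 0, 0], [1, 0, 0, 0.15, 0, 0, 0], [1, 0, 0, 0.15, 0, 0, 0], [1, 0, 0, 0.15, 0, 0, 0], [1, 0, 0, 0.15, 0, 0, 0]],
  ],
  squeeze=15,
)

```text
time: 9.42
ee_pos: [0.6106, 0.3081, 0.2969]
tcp_rot: [-3.14, 0.0, 1.776]
ft_force: [0.4, -0.9, -3.0]
width: 0.0176
finger_force: 15.0
```

```bash
python3 go.py .073 .0 .298 90
```

```text
t 9.42 press xyz [ 70.8   2.  296.9] shift [-0.07  0.07 -0.04] turn [-0.01  0.    0.03] j [ 0.39  0.35  1.13 -0.    1.66  0.19] F [ 0.4 -0.9 -3. ]
```

Gripped at 17.6 mm on the 18 mm bar. Pulling along the arc.

>>> move_arm(
  motion=[
    [[1, 0, -0.36, 0.07, 0, 0, 0], [1, 0, -0.72, 0.16, 0, 0, 0], [1, 0, -1.07, 0.27, 0, 0, 0], [1, 0, -1.41, 0.39, 0, 0, 0], [1, 0, -2.08, 0.69, 0, 0, 0]],
  ],
  squeeze=20,
)

```text
time: 9.83
ee_pos: [0.5518, 0.2957, 0.2791]
tcp_rot: [3.135, -0.001, 1.775]
ft_force: [5.0, -0.4, 2.2]
width: 0.0174
finger_force: 20.0
```

```bash
python3 go.py .010 .0 .277 90
```

```text
t 9.83 press xyz [ 10.7   1.7 279.1] shift [-0.06 -0.03  0.07] turn [ 0.06 -0.01  0.02] j [ 0.41  0.18  1.36 -0.    1.59  0.21] F [ 5.  -0.4  2.2]
```

>>> move_arm(
  motion=[
    [[1, 0, -0.64, 0.36, 0, 0, 0], [1, 0, -1.23, 0.79, 0, 0, 0], [1, 0, -1.78, 1.27, 0, 0, 0], [1, 0, -2.28, 1.81, 0, 0, 0], [1, 0, -2.73, 2.39, 0, 0, 0]],
  ],
  squeeze=25,
)

```text
time: 10.25
ee_pos: [0.4704, 0.2791, 0.2069]
tcp_rot: [3.136, -0.001, 1.776]
ft_force: [6.5, 1.8, 2.3]
width: 0.017
finger_force: 25.0
```

```bash
python3 go.py -.0713 .0 .2053 90
```

```text
t 10.25 press xyz [-72.4   1.9 206.9] shift [-0.06  0.03  0.05] turn [ 0.05 -0.01  0.03] j [ 0.44  0.    1.69 -0.    1.45  0.24] F [6.5 1.8 2.3]
```

>>> move_arm(
  motion=[
    [[1, 0, -0.38, 0.63, 0, 0, 0], [1, 0, -0.7, 1.28, 0, 0, 0], [1, 0, -0.95, 1.97, 0, 0, 0], [1, 0, -1.14, 2.68, 0, 0, 0], [1, 0, -1.2, 3.04, 0, 0, 0]],
  ],
  squeeze=35,
)

```text
time: 10.67
ee_pos: [0.4343, 0.2718, 0.1134]
tcp_rot: [3.14, -0.001, 1.776]
ft_force: [-0.2, 0.2, 5.1]
width: 0.0171
finger_force: 35.0
```

```bash
python3 go.py -.11 .0 .081 90
python3 - <<'E'
from h import *
b=snap('side','s6')['pixels'][180:300,260:380,::-1]
cv2.imwrite('pics/c6.png',cv2.resize(b,(600,600),interpolation=cv2.INTER_CUBIC))
E
```

```text
t 10.67 press xyz [-109.2    1.9  113.4] shift [-0.07 -0.03  1.08] turn [ 0.02 -0.01  0.03] j [ 0.46 -0.01  1.87  0.    1.28  0.25] F [-0.2  0.2  5.1]
```

View pics/c6.png

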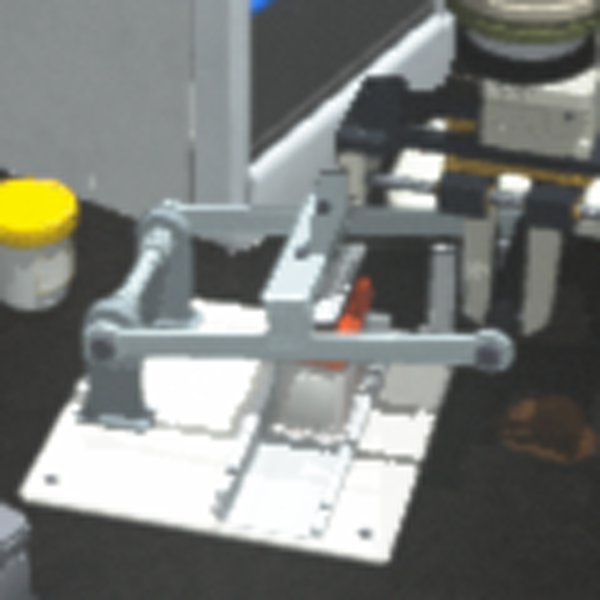

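>>> move_arm(
  motion=[
    [[1, 0, -0.01, 0.3, 0, 0, 0], [1, 0, -0.02, 0.55, 0, 0, 0], [1, 0, -0.03, 0.8, 0, 0, 0], [1, 0, -0.03, 0.95, 0, 0, 0], [1, 0, -0.03, 1.0, 0, 0, 0]],
  ],
  squeeze=45,
)

```text
time: 11.13
ee_pos: [0.4317, 0.2712, 0.0837]
tcp_rot: [-3.137, 0.0, 1.776]
ft_force: [-12.3, -1.0, 9.7]
width: 0.017
finger_force: 45.0
```

```bash
python3 go.py -.11 .0 .080 90
python3 - <<'E'
from fit import *
s=snap('side','s7'); b=s['pixels'][180:300,260:380,::-1]
cv2.imwrite('pics/c7.png',cv2.resize(b,(600,600),interpolation=cv2.INTER_CUBIC))
for q in(1.3,1.35,1.4,1.45): print(q,(proj(s,W(p,[.11-.22*np.sin(.169+q),.0665,.078+.22*np.cos(.169+q)]))-[260,180])*5+2)
print((proj(s,W(p,[.11,.0665,.078]))-[260,180])*5+2)
E
```

```text
t 11.13 press xyz [-111.9    1.9   83.7] shift [-0.06  0.06  0.12] turn [-0.04  0.    0.03] j [0.46 0.03 1.89 0.   1.22 0.25] F [-12.3  -1.    9.7]
1.3 [[490.90094546 370.80327575]]
1.35 [[491.5178292  387.45476521]]
1.4 [[491.12810228 403.84917348]]
1.45 [[489.74512283 419.94447033]]
[[104.06191075 340.05981418]]
```

View pics/c7.png

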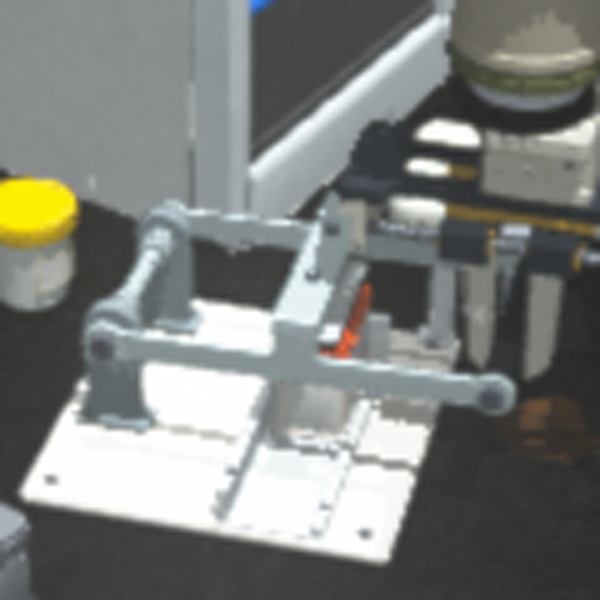

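>>> move_arm(
  motion=[
    [[1, 0, -0.04, 0.07, 0, 0, 0], [1, 0, -0.04, 0.14, 0, 0, 0], [1, 0, -0.04, 0.18, 0, 0, 0], [1, 0, -0.04, 0.18, 0, 0, 0], [1, 0, -0.04, 0.18, 0, 0, 0]],
  ],
  squeeze=45,
)

```text
time: 11.6
ee_pos: [0.4316, 0.2712, 0.0796]
tcp_rot: [-3.139, -0.0, 1.776]
ft_force: [-9.7, -2.1, 9.7]
width: 0.017
finger_force: 45.0
```

```bash
python3 go.py -.11 .0 .080 90
python3 - <<'E'
from fit import *
s=snap('side','s8'); b=s['pixels'][200:280,275:375,::-1]
cv2.imwrite('pics/c8.png',cv2.resize(b,(800,640)[:2],interpolation=cv2.INTER_CUBIC)[:600])
for q in(1.35,1.4,1.45): print(q,(proj(s,W(p,[.11-.22*np.sin(.169+q),.0665,.078+.22*np.cos(.169+q)]))-[275,200])*8+3.5)
print((proj(s,W(p,[[.11,.0665,.078],[-.055,-.076,.08]]))-[275,200])*8+3.5)
E
```

```text
t 11.6 press xyz [-111.9    1.9   79.6] shift [-0.06  0.06 -0.02] turn [-0.02 -0.    0.03] j [0.46 0.03 1.9  0.   1.21 0.25] F [-9.7 -2.1  9.7]
1.35 [[666.72852672 460.22762434]]
1.4 [[666.10496364 486.45867757]]
1.45 [[663.89219652 512.21115253]]
[[ 46.7990572  384.39570268]
 [595.68408146 229.87607633]]
```

View pics/c8.png

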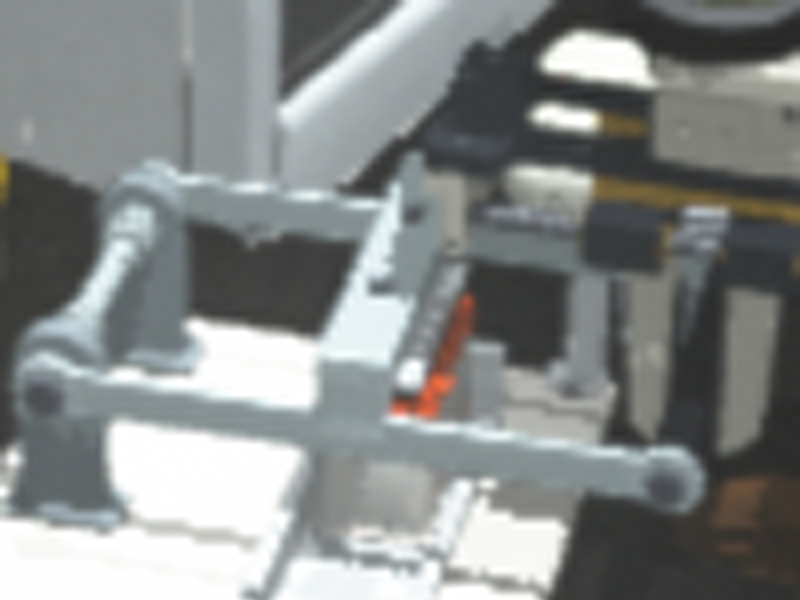

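>>> move_arm(
  motion=[
    [[1, 0, 0, 0.04, 0, 0, 0], [1, 0, 0, 0.08, 0, 0, 0], [1, 0, 0, 0.08, 0, 0, 0], [1, 0, 0, 0.08, 0, 0, 0], [1, 0, 0, 0.08, 0, 0, 0]],
  ],
  squeeze=45,
)

```text
time: 12.07
ee_pos: [0.4316, 0.2712, 0.0774]
tcp_rot: [-3.139, -0.0, 1.776]
ft_force: [-10.2, -2.6, 13.1]
width: 0.0171
finger_force: 45.0
```

>>> move_arm(
  motion=[
    [[1, 0, 0, 0, 0, 0, 0], [1, 0, 0, 0, 0, 0, 0], [1, 0, 0, 0, 0, 0, 0], [1, 0, 0, 0, 0, 0, 0], [1, 0, 0, 0, 0, 0, 0]],
  ],
  squeeze=45,
)

```text
time: 12.48
ee_pos: [0.4316, 0.2712, 0.0774]
tcp_rot: [-3.139, -0.0, 1.776]
ft_force: [-10.8, -2.8, 12.8]
width: 0.0169
finger_force: 45.0
```

```bash
python3 -c "
from h import *
print(sign_off())"
```

```text
the job is handed in; nothing more can be done
None
```

I handed the job in with the cartridges pushed up against the end stop and the lever held at about 1.38 to 1.41 rad; the result was not shown to me, and I could not see directly whether the caps were fully shut.

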